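# Weight down two glued lenses in their curing jigs

## Task

The two purple-coated lens rings have just been glued and must cure under load. Lay each one, glass side up as it lies now, flat in the curing jig whose recess fits it (large ring in the large recess, small ring in the small one), then gently stand a brass weight upright on the middle of each ring: the large weight on the large ring, the small weight on the small ring. Leave the clear lens ring and the other things on the bench where they are.

Things in the scene. Friction and masses are not known exactly. Their poses are not given: they have to be found in the camera images.
- small_ring (a point): Small purple lens ring, to be glued: black knurled ring with a dark purple-coated lens, 32 mm across over the knurls, solid 30.4 mm across where it is gripped, 10 mm high, 45 g, loose, lying flat on the bench. The point is its centre, 5 mm above its underside; z points up out of its top.
- large_ring (a point): Large purple lens ring, to be glued: black knurled ring with a dark purple-coated lens, 50 mm across, 12 mm high, 90 g, loose, lying flat on the bench. The point is its centre, 6 mm above its underside; z points up out of its top. A weight can stand on its top (12 mm above its underside).
- clear_ring (a point): Clear lens ring, not part of the job: as the small ring (32 mm across, 10 mm high) but with a clear, greyish lens. Loose; leave it where it lies. The point is its centre, 5 mm above its underside.
- small_weight (a point): Small brass weight: cylinder with a narrower neck and knob, 29 mm across, 47 mm high, about 200 g, loose, standing upright. It can be gripped round at any height as a cylinder 29 mm across. The point is its centre, 23.5 mm above its underside; z points up.
- large_weight (a point): Large brass weight: cylindrical body 38 mm across and 36 mm high, with a knob 20 mm across above it, 56 mm high over all, about 400 g, loose, standing upright. Grip it round the body. The point is its centre on the axis, 28 mm above its underside; z points up.
- jig_small_seat (a point): Small curing jig: square black anodised plate 92 x 92 mm, 14 mm thick, screwed to the bench, with a round recess in the middle, 38 mm across at its floor and 3 mm deep, its mouth bevelled out to 42 mm, with a white liner on its floor. The point is the centre of the recess floor, 11 mm above the bench; x and y run along the plate's sides, z up. The small ring in it stands 7 mm proud of the plate.
- jig_large_seat (a point): Large curing jig: plate as the small jig's, 92 x 92 mm and 14 mm thick, screwed to the bench, but with a round recess 56 mm across at its floor and 3 mm deep, its mouth bevelled out to 60 mm, with a white liner on its floor. The point is the centre of the recess floor, 11 mm above the bench; x and y run along the plate's sides, z up. The large ring in it stands 9 mm proud of the plate.
Mind the look-alikes: they are no part of the job. Leave any orange look-alike of the part that bears large_weight alone.

How it is judged:
At the end, for the whole second after the job is handed in: Each purple ring lies flat, glass up, on the floor of its own jig's recess, centred within 8 mm; the weight of its size stands upright (within 7 degrees) on it, within 8 mm of its centre and 4 mm of its resting height; all released and at rest (horizontal distance between small_ring and jig_small_seat below 0.008 m and z of small_ring in the frame of jig_small_seat between 0.003 and 0.007 m and angle between each of small_ring, small_weight, large_ring, large_weight's own z axis and vertical below 0.12 rad and horizontal distance between small_weight and small_ring below 0.008 m and z of small_weight in the frame of small_ring between 0.0245 and 0.0325 m and linear speed of each of ring_small, weight_small, ring_large, weight_large below 0.01 m/s and angular speed of each of ring_small, weight_small, ring_large, weight_large below 0.15 rad/s and horizontal distance between large_ring and jig_large_seat below 0.008 m and z of large_ring in the frame of jig_large_seat between 0.004 and 0.008 m and horizontal distance between large_weight and large_ring below 0.008 m and z of large_weight in the frame of large_ring between 0.03 and 0.038 m); the robot touches nothing.
It fails at once if a weight is pressed hard on a lens ring (over 35 N between them) (contact force between any of weight_small, weight_large and ring_small above 35 N or contact force between any of weight_small, weight_large and ring_large above 35 N).
It fails at once if a weight is dropped or knocked (moves faster than 0.4 m/s with no finger on it, a fall of about 10 mm) ((linear speed of weight_small above 0.4 m/s and contact force between the fingers and weight_small below 0.05 N) or (linear speed of weight_large above 0.4 m/s and contact force between the fingers and weight_large below 0.05 N)).
It fails at once if the clear lens ring is moved by more than 20 mm (distance of clear_ring from where it was at the start of the episode above 0.02 m).
It fails at once if the glue bottle, the tissue booklet or the tweezers are moved by more than 30 mm (distance of any of glue, tissue, tweezers from where it was at the start of the episode above 0.03 m).
It also fails if it takes over 118 s, if anything falls off the work surface, if the arm or the gripper's body presses on something with over 40 N, if the wrist force passes 120 N, or if a joint passes its speed limit or range.

## Robot

A 6-joint arm with a two-finger parallel gripper is mounted at the origin on a cart in front of the work surface, level with it; the furniture and walls round the work are solid. World frame = base frame: x ahead of the robot, y to its left, z up, the work surface at z = 0. Lengths are in m, angles in rad, forces in N, time in s.
With the tool pointing down it reaches from about 0.35 to 0.975 m from the base axis. Payload 4.9 kg.
Tool frame: the origin (TCP) lies midway between the tips of the shut fingers; the grasp point (between the pads) lies 19 mm behind it; z points along the fingers, y is the line along which they close (so a half turn about z gives the same grasp; the last joint's range is limited). The gripper opens to 85 mm and grips with 20 to 120 N. Pads are 22 mm wide; open, the fingers measure 114 mm over their backs; the gripper's body (76 mm by 85 mm) begins 54 mm behind the grasp point. The pads swing forward as they close: fully open they stand 13 mm farther back than shut.
Start: joints at [-1.254, 0.053, 1.613, -0, 1.476, -0.119], TCP at [0.264, -0.567, 0.231] pointing down, gripper open.
Joint ranges: [-3.01, 3.01], [-1.01, 2.22], [0.06, 2.58], [-1.02, 4.17], [0.09, 2.62], [-3.14, 3.14]. Speed limits (rad/s): [2.57, 2.57, 3.14, 3.14, 3.14, 3.14].

## Interface

Orientations are given as a rotation vector (axis times angle).
In Python, from station import ctrl, optics, job gives the robot as it stands.
- The arm moves only by the shell command python3 -m jog 'ROWS' [OPENING] [FORCE]. ROWS is JSON, a list of rows, each a list of 2 entries, a list of its own where there are three numbers: the shift along the tool's x, y, z in m, then the turn, a rotation vector about the tool's x, y, z in rad. A call has 1 to 5 rows; each row is the pose to reach, as a shift and turn from the pose commanded when the call began, along the tool's axes at that moment; what a row does not reach only later rows make up. A row lasts 1/10 s, in which the tool goes at most 50 mm and 8.59 degrees, less where a joint would pass 70% of its speed; a pose out of reach is approached as far as the arm can. A call with a gripper value outside its range is refused whole. OPENING is the opening, from 0 (shut) to 1 (fully open), set as the call begins (- or left out, the last holds). The fingers move at their own pace and stop on an object; FORCE is the grip in N (left out, the last holds). Time passes only in rows, so rows that repeat a pose let the fingers close. It gives the time, the measured TCP pose, the force, the opening and the grip force at its end, in the units of the state.
- ctrl.get_obs(): the state, without advancing time (a new reading comes with each control period).
- optics.get_image(name): name is "side" or "top" or "wrist"; returns a dict with "image" (420x560x3 uint8, blue, green, red), "fx", "fy", "cx", "cy" (pixels), "rvec" (rotation vector, rad) and "tvec" (3), from world to camera coordinates, as OpenCV has them; the wrist camera has in their place "mount" (4x4, takes a point from camera to tool coordinates, whose origin is the TCP and whose axes are the flange's). Camera axes: x right, y down, z forward; pixel columns grow to the right and rows downward; lengths in m; the calibration is good to about 2 mm. A picture is of the moment at which its call begins: read the wrist's pose just before it. There is no depth.
- job.finish_job(): hands the job in; it is judged then, once.
The state is a dict: "t": time; "q": joint angles; "dq": joint speeds; "effort": joint torques, N m; "tool_pos": TCP position; "tool_rot": TCP orientation; "contact_force": force on the tool from outside, world axes, zero at the start; "wrist_torque": the same for the moment, N m; "opening": finger opening in m; "grip_force": force on a finger pad.
Only numpy, scipy, OpenCV 4.12 (cv2) and the standard library are available. Lean on these libraries where they do the work, as an engineer would, in place of code of your own. Each camera call takes 0.05 s, during which the arm holds its last target. There are 200 camera calls.

## Working session

There is one attempt and no reset: what is moved stays moved. The work goes in short steps, Python scripts to look and compute and a shell command to move; the robot and the scene stay as the last step left them, time stands still between calls to the robot, and variables do not carry over. Pictures are saved under pics/ and viewed, at most 14 in all, crops included, and the job is handed in when it is done.

```bash
ls; mkdir -p pics; python3 - <<'E'
from station import ctrl, optics, job
import cv2
o=ctrl.get_obs();print({k:(v if not hasattr(v,'__len__') else [round(float(x),4) for x in v]) for k,v in o.items()})
for n in ("top","side"):
    d=optics.get_image(n);cv2.imwrite(f"pics/{n}0.png",d["image"]);print(n,{k:v for k,v in d.items() if k!="image"})
E
```

```text
pics
{'t': 0.0, 'q': [-1.254, 0.0533, 1.6143, -0.0, 1.476, -0.119], 'dq': [-0.0003, 0.0004, 0.0005, -0.0011, -0.0001, -0.0], 'effort': [0.0009, -39.3673, -37.0181, -0.0002, 0.0069, -0.0], 'tool_pos': [0.2636, -0.566, 0.2301], 'tool_rot': [-3.0654, -0.6787, 0.0003], 'contact_force': [0.2875, 1.0491, 0.4778], 'wrist_torque': [0.0301, 0.0286, 0.0116], 'grip_force': 0.0, 'opening': 0.08508687269161758}
top {'fx': 505.290773417687, 'fy': 505.290773417687, 'cx': 290.24710239602086, 'cy': 203.64191976776834, 'rvec': array([ 2.14288774, -2.20406797,  0.10706563]), 'tvec': array([0.09663377, 0.54884785, 1.13944634])}
side {'fx': 500.705751711558, 'fy': 500.705751711558, 'cx': 274.40328607078663, 'cy': 199.6390768982054, 'rvec': array([ 0.17327588, -2.69363633,  1.53629377]), 'tvec': array([0.55421489, 0.0592282 , 0.97258562])}
```

View pics/top0.png

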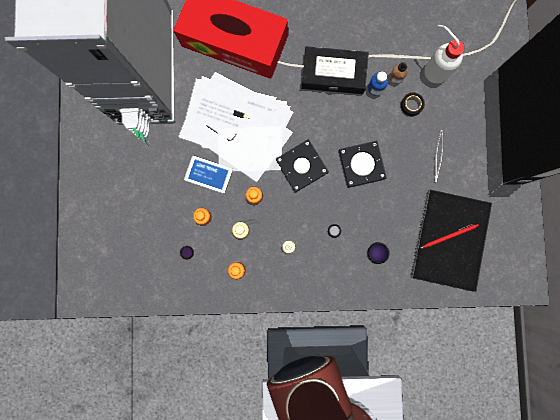

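View pics/side0.png

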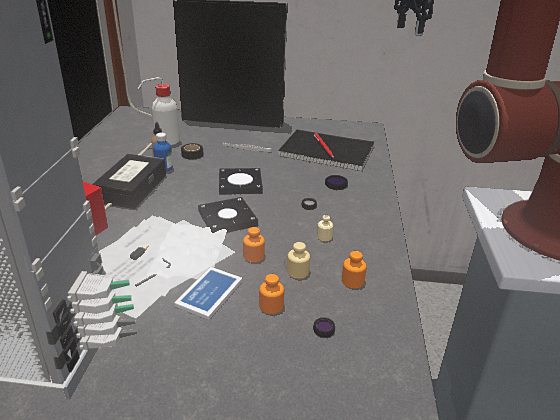

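Candidates in the top view:
- Large weight: the brass one at (240,230). The orange look-alikes are at (202,216), (254,195) and (236,270).
- Small weight: (289,247).
- Small purple ring: (187,252). The clear ring is at (334,231).
- Large purple ring: (378,253). The dark ring at (413,104) is a distractor.
- Jigs: small at (301,166), large at (362,163).

I'll check these in one enlarged crop.

```bash
python3 - <<'E'
import cv2
im=cv2.imread("pics/top0.png")[135:290,165:400]
cv2.imwrite("pics/crop0.png",cv2.resize(im,None,fx=3.4,fy=3.4,interpolation=cv2.INTER_CUBIC))
E
```

```text
(no output)
```

View pics/crop0.png

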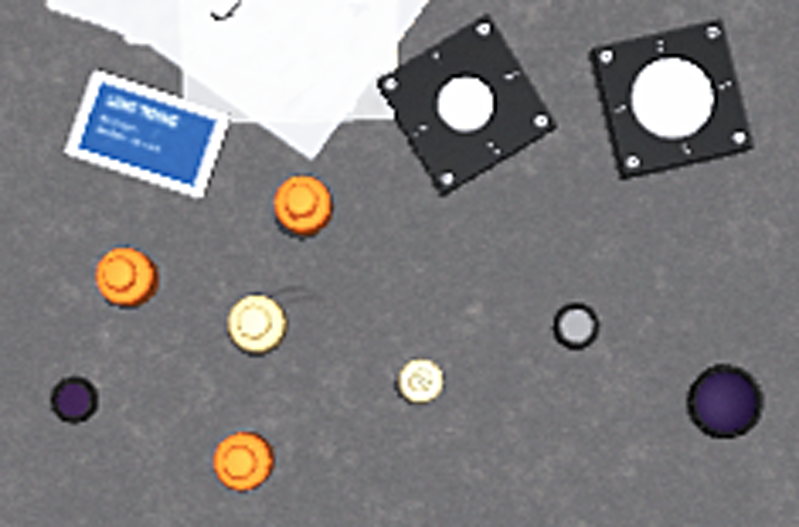

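The crop matches the choices. In crop pixels:
- Large ring (725,401), small ring (75,400).
- Brass large weight knob (255,321) and body (257,325), small weight (420,381).
- Jig discs: small (466,103), large (673,97).

Next I'll turn these into world positions.

```bash
cat > h.py <<'E'
from station import ctrl, optics, job
import cv2, numpy as np
from scipy.spatial.transform import Rotation as R
def ray(d,u,v,z,Rw=None,o=None):
    if Rw is None:
        M=R.from_rotvec(d["rvec"]).as_matrix(); Rw=M.T; o=-M.T@np.array(d["tvec"])
    r=Rw@np.array([(u-d["cx"])/d["fx"],(v-d["cy"])/d["fy"],1.])
    return o+r*(z-o[2])/r[2]
def pose():
    o=ctrl.get_obs(); return np.array(o["tool_pos"]),R.from_rotvec(o["tool_rot"]).as_matrix(),o
def wrist():
    p,T,o=pose(); d=optics.get_image("wrist"); m=np.array(d["mount"])
    return d,T@m[:3,:3],p+T@m[:3,3]
def proj(d,Rw,o,P):
    c=Rw.T@(np.array(P)-o); return d["cx"]+d["fx"]*c[0]/c[2], d["cy"]+d["fy"]*c[1]/c[2]
def to(x,y,z,yaw=None):
    "shift in tool axes to world target; yaw = world angle (deg) of tool y"
    p,T,o=pose(); s=T.T@(np.array([x,y,z])-p)
    yw=np.degrees(np.arctan2(T[1,1],T[0,1]))
    print("tcp",p.round(4),"tool y deg %.1f"%yw,"tilt %.2f"%np.degrees(np.arccos(-T[2,2])),"shift",s.round(4))
E
python3 - <<'E'
from h import *
d=optics.get_image("top");e=optics.get_image("side")
f=lambda u,v,z:ray(d,165+(u+.5)/3.4-.5,135+(v+.5)/3.4-.5,z)
for n,u,v,z in [("Lring",725,401,.012),("Sring",75,400,.010),("clear",576,326,.010),("Swt",420,381,.047),("Lwt knob",255,321,.056),("Lwt body",257,325,.036),("Sjig",466,103,.011),("Ljig",673,97,.011)]: print(n,f(u,v,z).round(4))
for a,b in [((466-75,103-25),0)]:pass
for n,c in [("Sjig",[(391,84),(485,28),(541,120),(447,178)]),("Ljig",[(606,56),(713,33),(740,137),(632,161)])]:
  P=np.array([f(u,v,.014)[:2] for u,v in c]);print(n,"screws ctr",P.mean(0).round(4),"ang",np.degrees(np.arctan2(*(P[1]-P[0])[::-1])).round(1))
for n,u,v,z in [("Lring",337,182,.012),("Sring",324,327,.01),("Lwt",299,247,.056),("Swt",326,219,.047),("Sjig",228,213.5,.011),("Ljig",240,179,.011)]: print("side",n,ray(e,u,v,z).round(4))
to(0.3,-.2,.3)
w=wrist();print(w[0]["mount"],w[0]["fx"],w[0]["cx"],w[0]["cy"])
E
```

```text
Lring [ 0.4333 -0.1184  0.012 ]
Sring [0.4464 0.3241 0.01  ]
clear [ 0.4872 -0.0191  0.01  ]
Swt [0.4523 0.0886 0.047 ]
Lwt knob [0.4946 0.196  0.056 ]
Lwt body [0.4928 0.1967 0.036 ]
Sjig [0.6436 0.0515 0.011 ]
Ljig [ 0.6438 -0.092   0.011 ]
Sjig screws ctr [0.6435 0.0516] ang -60.5
Ljig screws ctr [ 0.6435 -0.0913] ang -79.3
side Lring [ 0.4328 -0.1055  0.012 ]
side Sring [0.448  0.3333 0.01  ]
side Lwt [0.4955 0.2074 0.056 ]
side Swt [0.454  0.1028 0.047 ]
side Sjig [0.6429 0.0555 0.011 ]
side Ljig [ 0.6443 -0.0874  0.011 ]
tcp [ 0.2637 -0.5662  0.2305] tool y deg -65.0 tilt 0.07 shift [ 0.1875 -0.3167 -0.069 ]
[[-1.83401805e-04 -9.63746975e-01 -2.66817794e-01  6.84400454e-02]
 [ 9.99999974e-01 -2.12259034e-04  7.93133081e-05  7.71470015e-04]
 [-1.33072448e-04 -2.66817773e-01  9.63746989e-01 -1.42808611e-01]
 [ 0.00000000e+00  0.00000000e+00  0.00000000e+00  1.00000000e+00]] 289.54325863271947 279.3915176323257 210.21083038287966
```

```bash
python3 -m jog '[[[0.172,-0.168,0.04],[0,0,0]],[[0.172,-0.168,0.04],[0,0,0]],[[0.172,-0.168,0.04],[0,0,0]],[[0.172,-0.168,0.04],[0,0,0]],[[0.172,-0.168,0.04],[0,0,0]]]' 1 40
python3 -m jog '[[[0.172,-0.168,0.04],[0,0,0]],[[0.172,-0.168,0.04],[0,0,0]],[[0.172,-0.168,0.04],[0,0,0]],[[0.172,-0.168,0.04],[0,0,0]],[[0.172,-0.168,0.04],[0,0,0]]]'
python3 -m jog '[[[0,0,0],[0,0,0.145]],[[0,0,0],[0,0,0.29]],[[0,0,0],[0,0,0.436]],[[0,0,0],[0,0,0.436]],[[0,0,0],[0,0,0.436]]]'
python3 - <<'E'
from h import *
to(.433,-.115,.15)
d,Rw,o=wrist();cv2.imwrite("pics/w1.png",cv2.resize(d["image"],(800,600),interpolation=cv2.INTER_CUBIC))
np.savez("w1.npz",Rw=Rw,o=o)
for n,P in dict(Lring=(.4333,-.1184,.012),clear=(.4872,-.0191,.01),Swt=(.4523,.0886,.047),Sj=(.6436,.0515,.011),Lj=(.6438,-.092,.011)).items(): print(n,np.round(np.array(proj(d,Rw,o,P))*800/560))
E
```

```text
t: 0.75
tool_pos: [0.3491, -0.3394, 0.1907]
tool_rot: [-3.067, -0.679, -0.0]
contact_force: [1.3, -0.3, -0.0]
opening: 0.0859
grip_force: 0.0
t: 1.25
tool_pos: [0.4341, -0.1145, 0.1511]
tool_rot: [3.067, 0.68, 0.001]
contact_force: [0.2, -1.2, -0.1]
opening: 0.0854
grip_force: 0.0
t: 1.75
tool_pos: [0.4338, -0.1168, 0.1513]
tool_rot: [-3.142, -0.004, -0.0]
contact_force: [-0.3, -0.2, -0.2]
opening: 0.0855
grip_force: 0.0
tcp [ 0.4338 -0.1168  0.1513] tool y deg -89.8 tilt 0.00 shift [-0.0008 -0.0018  0.0013]
Lring [401. 288.]
clear [253. 209.]
Swt [ 61. 271.]
Sj [103. -73.]
Lj [356. -72.]
```

View pics/w1.png

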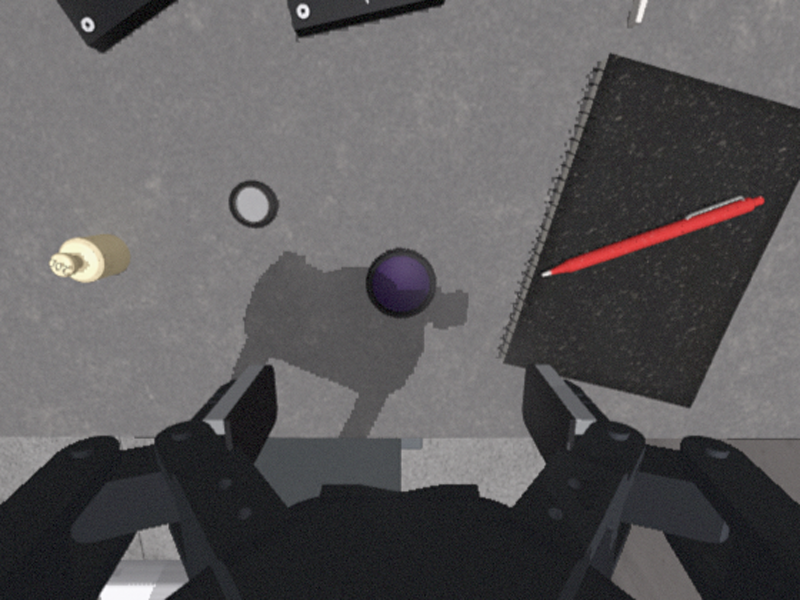

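The wrist view shows the large ring at (401,283), the clear ring at (253,204), and the small weight's knob at (63,265). The top-camera predictions agree to about 5 px, or 3 mm in x.

```bash
python3 - <<'E'
from h import *
z=np.load("w1.npz");d=optics.get_image("wrist");k=560/800
f=lambda u,v,h:ray(d,(u+.5)*k-.5,(v+.5)*k-.5,h,z["Rw"],z["o"]).round(4)
print("ring",f(401,283,.011),"clear",f(253.5,204,.009),"swt",f(62,266,.047))
P=f(401,283,.011);to(P[0],P[1],.002)
E
```

```text
ring [ 0.4369 -0.1182  0.011 ] clear [ 0.4906 -0.019   0.009 ] swt [0.4553 0.0873 0.047 ]
tcp [ 0.4338 -0.1169  0.1513] tool y deg -89.9 tilt 0.00 shift [0.0031 0.0013 0.1493]
```

```bash
python3 -m jog '[[[0.003,0.0013,0.04],[0,0,0]],[[0.003,0.0013,0.08],[0,0,0]],[[0.003,0.0013,0.11],[0,0,0]],[[0.003,0.0013,0.135],[0,0,0]],[[0.003,0.0013,0.149],[0,0,0]]]' 0.8
python3 -m jog '[[[0,0,0],[0,0,0]],[[0,0,0],[0,0,0]],[[0,0,0],[0,0,0]],[[0,0,0],[0,0,0]],[[0,0,0],[0,0,0]]]' 0 40
python3 -m jog '[[[0,0,0],[0,0,0]],[[0,0,0],[0,0,0]],[[0,0,0],[0,0,0]],[[0,0,0],[0,0,0]],[[0,0,0],[0,0,0]]]'
python3 -m jog '[[[0,0,-0.02],[0,0,0]],[[0,0,-0.06],[0,0,0]],[[0,0,-0.1],[0,0,0]],[[0,0,-0.1],[0,0,0]],[[0,0,-0.1],[0,0,0]]]'
```

```text
t: 2.35
tool_pos: [0.4352, -0.1175, -0.0002]
tool_rot: [-3.14, -0.001, 0.005]
contact_force: [-0.6, -0.2, 0.5]
opening: 0.068
grip_force: 0.0
t: 2.85
tool_pos: [0.4375, -0.1184, 0.0032]
tool_rot: [3.141, -0.0, 0.003]
contact_force: [-0.5, 0.3, -0.5]
opening: 0.0476
grip_force: 41.3
t: 3.35
tool_pos: [0.4368, -0.118, 0.0023]
tool_rot: [-3.142, 0.0, 0.0]
contact_force: [-0.1, -0.7, -0.8]
opening: 0.0479
grip_force: 41.3
t: 3.85
tool_pos: [0.4376, -0.1184, 0.1035]
tool_rot: [3.14, -0.0, 0.004]
contact_force: [0.1, 0.5, -2.2]
opening: 0.048
grip_force: 41.5
```

The large ring is held, with the opening stable at 48 mm. Next I'll carry it towards the jig and look.

```bash
python3 -m jog '[[[0.04,-0.01,-0.02],[0,0,0]],[[0.08,-0.02,-0.04],[0,0,0]],[[0.12,-0.024,-0.05],[0,0,0]],[[0.12,-0.024,-0.05],[0,0,0]],[[0.12,-0.024,-0.05],[0,0,0]]]'
python3 - <<'E'
from h import *
to(.644,-.092,.02)
d,Rw,o=wrist();cv2.imwrite("pics/w2.png",cv2.resize(d["image"],(800,600),interpolation=cv2.INTER_CUBIC))
np.savez("w2.npz",Rw=Rw,o=o)
for n,P in dict(Sj=(.6436,.0515,.011),Lj=(.6438,-.092,.011)).items(): print(n,np.round(np.array(proj(d,Rw,o,P))*800/560))
E
```

```text
t: 4.35
tool_pos: [0.5561, -0.0935, 0.1497]
tool_rot: [-3.14, -0.001, 0.007]
contact_force: [-0.0, 0.5, -1.2]
opening: 0.0478
grip_force: 41.6
tcp [ 0.5561 -0.0935  0.1497] tool y deg -90.0 tilt 0.27 shift [ 0.0885 -0.0013  0.1293]
Sj [173. 154.]
Lj [397. 154.]
```

View pics/w2.png

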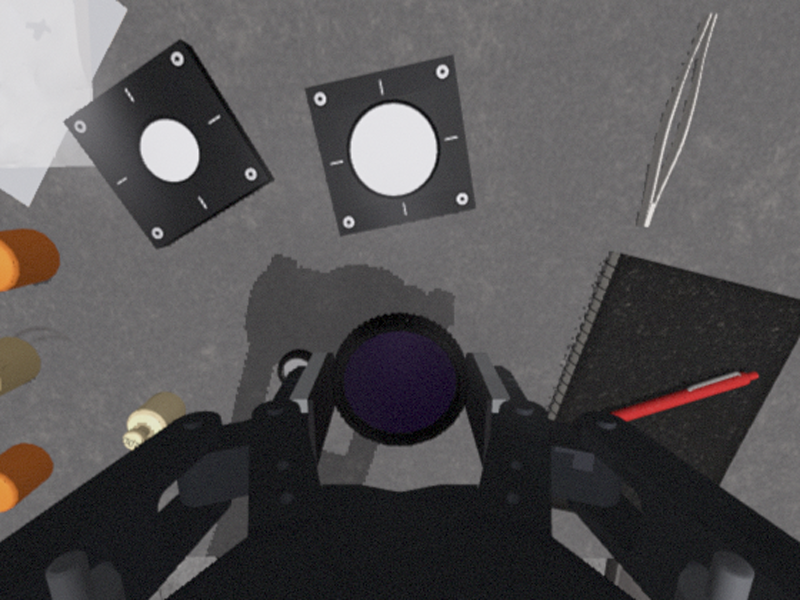

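The held ring is at (400,378), the large jig liner at (393,149), and the small jig liner at (170,150).

```bash
python3 - <<'E'
from h import *
z=np.load("w2.npz");d=optics.get_image("wrist");k=560/800
f=lambda u,v,h:ray(d,(u+.5)*k-.5,(v+.5)*k-.5,h,z["Rw"],z["o"]).round(4)
p=pose()[0]
print("ring",f(400,378,p[2]+.010),"Lj",f(393,149,.011),"Sj",f(170,150,.011))
P=f(393,149,.011);to(P[0],P[1],.014)
E
```

```text
ring [ 0.5598 -0.0941  0.1598] Lj [ 0.647  -0.0896  0.011 ] Sj [0.6463 0.0533 0.011 ]
tcp [ 0.555  -0.0937  0.1498] tool y deg -90.0 tilt 0.26 shift [ 0.0926 -0.004   0.1354]
```

```bash
python3 -m jog '[[[0.04,-0.0032,0.02],[0,0,0]],[[0.08,-0.0032,0.04],[0,0,0]],[[0.0905,-0.0032,0.08],[0,0,0]],[[0.0905,-0.0032,0.11],[0,0,0]],[[0.0905,-0.0032,0.12],[0,0,0]]]'
python3 -m jog '[[[0,0,0],[0,0,0]],[[0,0,0.006],[0,0,0]],[[0,0,0.012],[0,0,0]],[[0,0,0.0145],[0,0,0]],[[0,0,0.0145],[0,0,0]]]'
python3 -m jog '[[[0,0,0],[0,0,0]],[[0,0,0],[0,0,0]],[[0,0,0],[0,0,0]]]'
python3 - <<'E'
from h import *
for i in range(3): to(.646,-.0905,.0135); optics.get_image("top")
print(pose()[2]["contact_force"])
E
```

```text
t: 4.95
tool_pos: [0.6428, -0.0902, 0.0267]
tool_rot: [-3.139, 0.001, 0.015]
contact_force: [-0.5, -0.0, -2.1]
opening: 0.0479
grip_force: 41.6
t: 5.45
tool_pos: [0.6474, -0.0909, 0.0182]
tool_rot: [3.141, -0.0, 0.001]
contact_force: [-0.8, 1.0, -0.4]
opening: 0.048
grip_force: 41.6
t: 5.75
tool_pos: [0.6475, -0.0909, 0.0181]
tool_rot: [3.141, -0.0, 0.001]
contact_force: [-0.0, -0.2, -1.6]
opening: 0.0477
grip_force: 41.6
tcp [ 0.6475 -0.0909  0.0181] tool y deg -90.0 tilt 0.03 shift [-0.0015 -0.0004  0.0046]
tcp [ 0.6475 -0.0909  0.0181] tool y deg -90.0 tilt 0.02 shift [-0.0015 -0.0004  0.0046]
tcp [ 0.6475 -0.0909  0.018 ] tool y deg -90.0 tilt 0.02 shift [-0.0015 -0.0004  0.0045]
[-0.32205362  0.18083987 -1.23068718]
```

```bash
python3 -m jog '[[[-0.001,0,0.002],[0,0,0]],[[-0.001,0,0.004],[0,0,0]],[[-0.001,0,0.004],[0,0,0]],[[-0.001,0,0.004],[0,0,0]]]'
python3 -m jog '[[[0,0,0],[0,0,0]],[[0,0,0],[0,0,0]],[[0,0,0],[0,0,0]],[[0,0,0],[0,0,0]],[[0,0,0],[0,0,0]]]' 0.85
python3 -m jog '[[[0,0,-0.03],[0,0,0]],[[0,0,-0.08],[0,0,0]],[[-0.05,0,-0.13],[0,0,0]],[[-0.09,0,-0.135],[0,0,0]],[[-0.09,0,-0.135],[0,0,0]]]'
python3 -m jog '[[[0,0,0],[0,0,0]],[[0,0,0],[0,0,0]]]'
python3 - <<'E'
from h import *
to(.646,-.0905,.0135)
d,Rw,o=wrist();cv2.imwrite("pics/w3.png",cv2.resize(d["image"][20:230,80:400],(800,525),interpolation=cv2.INTER_CUBIC))
np.savez("w3.npz",Rw=Rw,o=o)
E
```

```text
t: 6.3
tool_pos: [0.6462, -0.0909, 0.0135]
tool_rot: [-3.141, 0.0, 0.001]
contact_force: [-0.2, 1.1, -1.1]
opening: 0.0473
grip_force: 41.6
t: 6.8
tool_pos: [0.6464, -0.0909, 0.0139]
tool_rot: [3.142, -0.0, 0.0]
contact_force: [0.0, 0.5, -0.7]
opening: 0.0725
grip_force: 0.0
t: 7.3
tool_pos: [0.5542, -0.0908, 0.1513]
tool_rot: [3.141, -0.001, 0.004]
contact_force: [0.1, 0.7, -0.8]
opening: 0.0726
grip_force: 0.0
t: 7.5
tool_pos: [0.5568, -0.0909, 0.1485]
tool_rot: [-3.142, 0.0, -0.001]
contact_force: [0.7, -0.8, 0.2]
opening: 0.0725
grip_force: 0.0
tcp [ 0.5568 -0.0909  0.1485] tool y deg -90.0 tilt 0.02 shift [ 0.0892 -0.0004  0.1351]
```

View pics/w3.png

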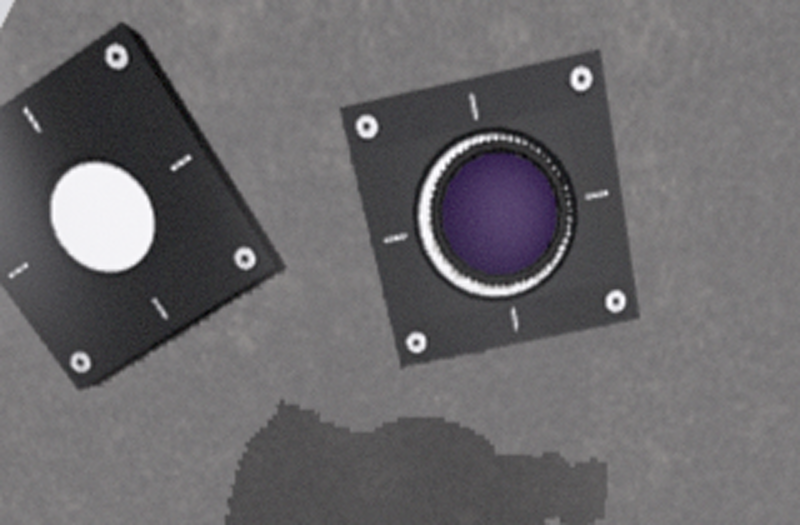

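The large ring lies in its recess, with its lens centre at crop (500,214) and the liner at about (497,212). Next is the large weight, so I'll work out the ring's position and move over the weight to look.

```bash
python3 - <<'E'
from h import *
z=np.load("w3.npz");d=optics.get_image("wrist")
f=lambda u,v,h:ray(d,80+(u+.5)/2.5-.5,20+(v+.5)/2.5-.5,h,z["Rw"],z["o"]).round(4)
print("ring top",f(500,214,.022),"Ljig",f(497,212,.011),"Sj",f(102,217,.011))
to(.46,.195,.15)
E
```

```text
ring top [ 0.6464 -0.0916  0.022 ] Ljig [ 0.648  -0.0905  0.011 ] Sj [0.6463 0.0539 0.011 ]
tcp [ 0.5569 -0.0909  0.1479] tool y deg -90.0 tilt 0.06 shift [-0.097  -0.2859 -0.0018]
```

```bash
python3 -m jog '[[[-0.05,-0.145,0],[0,0,0]],[[-0.05,-0.145,0],[0,0,0]],[[-0.05,-0.145,0],[0,0,0]],[[-0.05,-0.145,0],[0,0,0]]]' 0.7
python3 -m jog '[[[-0.04,-0.141,0],[0,0,0]],[[-0.04,-0.141,0],[0,0,0]],[[-0.04,-0.141,0],[0,0,0]],[[-0.04,-0.141,0],[0,0,0]],[[-0.04,-0.141,0],[0,0,0]]]'
python3 - <<'E'
from h import *
to(.46,.195,.15)
d,Rw,o=wrist();cv2.imwrite("pics/w4.png",cv2.resize(d["image"],(800,600),interpolation=cv2.INTER_CUBIC))
np.savez("w4.npz",Rw=Rw,o=o)
for n,P in dict(k=(.4976,.196,.056)).items(): print(n,np.round(np.array(proj(d,Rw,o,P))*800/560))
E
```

```text
t: 8.0
tool_pos: [0.505, 0.0584, 0.1476]
tool_rot: [-3.14, -0.008, 0.004]
contact_force: [-0.4, -0.3, -0.7]
opening: 0.0598
grip_force: 0.0
t: 8.5
tool_pos: [0.4666, 0.1959, 0.1482]
tool_rot: [3.141, 0.003, -0.001]
contact_force: [-0.6, -0.6, -0.4]
opening: 0.0598
grip_force: 0.0
tcp [0.4666 0.1959 0.1482] tool y deg -89.9 tilt 0.07 shift [-0.0066  0.0009 -0.0018]
k [398. 254.]
```

View pics/w4.png

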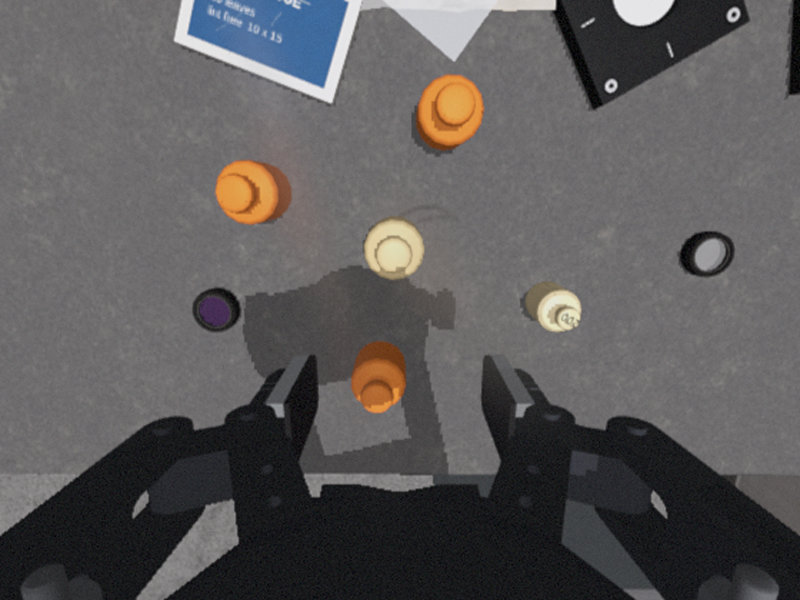

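The brass weight's knob top is at (393,254), the small ring at (216,312), and the small weight's knob at (569,319).

```bash
python3 - <<'E'
from h import *
z=np.load("w4.npz");d=optics.get_image("wrist");k=560/800
f=lambda u,v,h:ray(d,(u+.5)*k-.5,(v+.5)*k-.5,h,z["Rw"],z["o"]).round(4)
P=f(393.5,254,.056);print("knob",P,"body",f(394.5,247,.036),"sring",f(216,311,.009),"swt",f(569,318.5,.047))
to(P[0],P[1],.004)
E
```

```text
knob [0.4978 0.1989 0.056 ] body [0.4989 0.1985 0.036 ] sring [0.4492 0.326  0.009 ] swt [0.4563 0.0903 0.047 ]
tcp [0.467  0.1945 0.1484] tool y deg -90.1 tilt 0.05 shift [ 0.0309 -0.0045  0.1443]
```

```bash
python3 -m jog '[[[0.031,-0.0042,0],[0,0,0]],[[0.031,-0.0042,0.02],[0,0,0]],[[0.031,-0.0042,0.06],[0,0,0]],[[0.031,-0.0042,0.07],[0,0,0]],[[0.031,-0.0042,0.07],[0,0,0]]]'
python3 -m jog '[[[0,0,0.02],[0,0,0]],[[0,0,0.04],[0,0,0]],[[0,0,0.06],[0,0,0]],[[0,0,0.072],[0,0,0]],[[0,0,0.072],[0,0,0]]]'
python3 -m jog '[[[0,0,0],[0,0,0]],[[0,0,0],[0,0,0]]]'
python3 -m jog '[[[0,0,0],[0,0,0]],[[0,0,0],[0,0,0]],[[0,0,0],[0,0,0]],[[0,0,0],[0,0,0]],[[0,0,0],[0,0,0]]]' 0 60
python3 -m jog '[[[0,0,0],[0,0,0]],[[0,0,0],[0,0,0]],[[0,0,0],[0,0,0]]]'
```

```text
t: 9.1
tool_pos: [0.496, 0.1977, 0.0763]
tool_rot: [3.14, -0.003, -0.009]
contact_force: [0.3, -0.4, 0.3]
opening: 0.0597
grip_force: 0.0
t: 9.6
tool_pos: [0.497, 0.1989, 0.0063]
tool_rot: [3.141, -0.001, -0.003]
contact_force: [-0.6, 0.4, 0.2]
opening: 0.0598
grip_force: 0.0
t: 9.8
tool_pos: [0.4987, 0.1996, 0.0085]
tool_rot: [-3.141, 0.001, -0.004]
contact_force: [0.1, 0.2, 0.3]
opening: 0.0598
grip_force: 0.0
t: 10.3
tool_pos: [0.4984, 0.1996, 0.0082]
tool_rot: [-3.141, 0.0, -0.003]
contact_force: [-1.0, -0.2, 6.0]
opening: 0.0362
grip_force: 60.2
t: 10.6
tool_pos: [0.4985, 0.1996, 0.0082]
tool_rot: [-3.141, 0.0, -0.003]
contact_force: [-0.7, -1.2, 5.6]
opening: 0.0364
grip_force: 60.2
```

```bash
python3 -m jog '[[[0,0,-0.01],[0,0,0]],[[0,0,-0.03],[0,0,0]],[[0,0,-0.07],[0,0,0]],[[0,0,-0.1],[0,0,0]],[[0,0,-0.1],[0,0,0]]]'
python3 -m jog '[[[0.03,0.03,0],[0,0,0]],[[0.06,0.06,0],[0,0,0]],[[0.09,0.1,0],[0,0,0]],[[0.12,0.13,0],[0,0,0]],[[0.13,0.16,0],[0,0,0]]]'
python3 -m jog '[[[0.006,0.04,0],[0,0,0]],[[0.012,0.08,0],[0,0,0]],[[0.018,0.11,0],[0,0,0]],[[0.018,0.13,0],[0,0,0]],[[0.018,0.13,0],[0,0,0]]]'
python3 -m jog '[[[0,0,0],[0,0,0]],[[0,0,0],[0,0,0]],[[0,0,0],[0,0,0]],[[0,0,0],[0,0,0]]]'
python3 - <<'E'
from h import *
to(.647,-.0912,.0312)
d,Rw,o=wrist();cv2.imwrite("pics/w5.png",cv2.resize(d["image"],(800,600),interpolation=cv2.INTER_CUBIC))
E
```

```text
t: 11.1
tool_pos: [0.5004, 0.2002, 0.1119]
tool_rot: [-3.139, 0.0, -0.014]
contact_force: [0.6, 0.5, -3.0]
opening: 0.0366
grip_force: 60.6
t: 11.6
tool_pos: [0.6281, 0.0375, 0.1044]
tool_rot: [-3.141, 0.001, 0.003]
contact_force: [-0.5, 0.8, -3.2]
opening: 0.0365
grip_force: 60.9
t: 12.1
tool_pos: [0.6438, -0.0931, 0.1039]
tool_rot: [-3.141, 0.006, 0.006]
contact_force: [-0.1, -0.2, -3.4]
opening: 0.0362
grip_force: 60.9
t: 12.5
tool_pos: [0.6452, -0.0897, 0.1066]
tool_rot: [-3.141, -0.002, 0.0]
contact_force: [0.1, 0.2, -3.0]
opening: 0.0366
grip_force: 60.9
tcp [ 0.6452 -0.0897  0.1066] tool y deg -89.9 tilt 0.02 shift [0.0018 0.0015 0.0754]
```

View pics/w5.png

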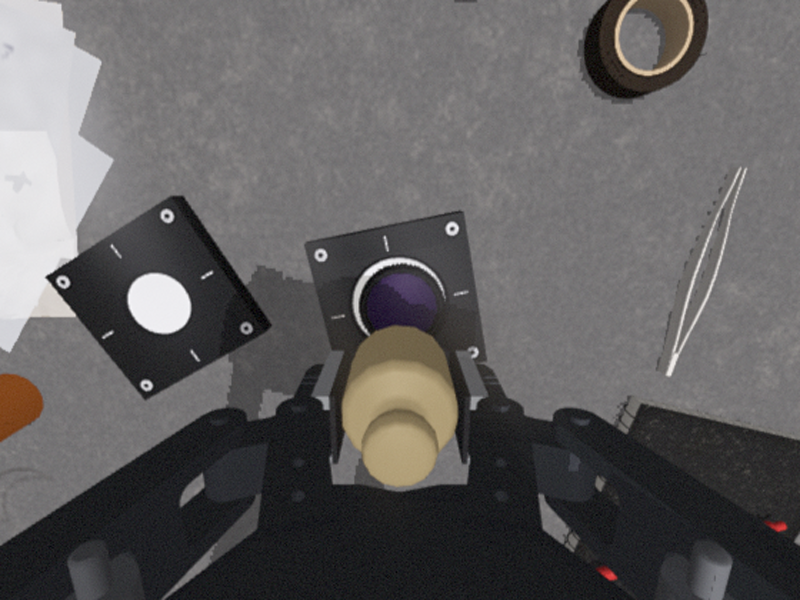

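The weight is held upright just above the large ring, which is centred at about (402,303). Now the slow descent.

```bash
python3 -m jog '[[[0.0018,0.0015,0.02],[0,0,0]],[[0.0018,0.0015,0.04],[0,0,0]],[[0.0018,0.0015,0.055],[0,0,0]],[[0.0018,0.0015,0.064],[0,0,0]],[[0.0018,0.0015,0.064],[0,0,0]]]'
python3 -m jog '[[[0,0,0],[0,0,0]],[[0,0,0],[0,0,0]],[[0,0,0],[0,0,0]]]'
python3 -m jog '[[[0,0,0.002],[0,0,0]],[[0,0,0.004],[0,0,0]],[[0,0,0.006],[0,0,0]],[[0,0,0.006],[0,0,0]],[[0,0,0.006],[0,0,0]]]'
python3 - <<'E'
from h import *
for i in range(3): to(.647,-.0912,.0312); optics.get_image("top"); print(pose()[2]["contact_force"].__array__().round(1) if 0 else np.round(pose()[2]["contact_force"],1))
E
```

```text
t: 13.05
tool_pos: [0.6459, -0.0917, 0.0409]
tool_rot: [-3.141, 0.0, 0.005]
contact_force: [-0.5, -0.4, -3.2]
opening: 0.0367
grip_force: 60.9
t: 13.35
tool_pos: [0.648, -0.0925, 0.0442]
tool_rot: [3.141, -0.0, 0.003]
contact_force: [0.9, -0.6, -3.9]
opening: 0.0366
grip_force: 60.9
t: 13.85
tool_pos: [0.647, -0.0922, 0.0365]
tool_rot: [-3.141, 0.0, 0.001]
contact_force: [0.2, 0.8, -2.7]
opening: 0.0365
grip_force: 60.9
tcp [ 0.647  -0.0922  0.0365] tool y deg -90.0 tilt 0.03 shift [ 0.     -0.001   0.0053]
[-0.1  0.1 -3.5]
tcp [ 0.6471 -0.0922  0.0367] tool y deg -90.0 tilt 0.01 shift [-0.0001 -0.001   0.0055]
[ 0.5 -0.4 -3.3]
tcp [ 0.6472 -0.0922  0.0368] tool y deg -90.0 tilt 0.00 shift [-0.0002 -0.001   0.0056]
[-0.3  0.7 -3.8]
```

```bash
python3 -m jog '[[[0,-0.0006,0.001],[0,0,0]],[[0,-0.0006,0.002],[0,0,0]],[[0,-0.0006,0.003],[0,0,0]],[[0,-0.0006,0.004],[0,0,0]],[[0,-0.0006,0.004],[0,0,0]]]'
python3 -m jog '[[[0,0,0.0005],[0,0,0]],[[0,0,0.001],[0,0,0]],[[0,0,0.001],[0,0,0]]]'
```

```text
t: 14.5
tool_pos: [0.647, -0.0916, 0.0325]
tool_rot: [-3.141, 0.0, 0.001]
contact_force: [0.4, -0.5, -4.0]
opening: 0.0367
grip_force: 60.9
t: 14.8
tool_pos: [0.6471, -0.0916, 0.0317]
tool_rot: [-3.142, 0.0, 0.0]
contact_force: [0.6, 0.3, -2.7]
opening: 0.0365
grip_force: 60.9
```

```bash
python3 -m jog '[[[0,0,0.0003],[0,0,0]],[[0,0,0.0006],[0,0,0]],[[0,0,0.0006],[0,0,0]]]'
python3 -m jog '[[[0,0,0.0003],[0,0,0]],[[0,0,0.0006],[0,0,0]],[[0,0,0.0006],[0,0,0]]]'
```

```text
t: 15.1
tool_pos: [0.6472, -0.0916, 0.0313]
tool_rot: [3.142, -0.0, 0.0]
contact_force: [-0.1, 0.5, -2.5]
opening: 0.0366
grip_force: 60.9
t: 15.4
tool_pos: [0.6472, -0.0916, 0.0312]
tool_rot: [3.142, -0.0, -0.0]
contact_force: [-3.3, -0.0, 2.2]
opening: 0.0362
grip_force: 61.1
```

Contact is made at about 6 N. Release and check.

```bash
python3 -m jog '[[[0,0,0],[0,0,0]],[[0,0,0],[0,0,0]],[[0,0,0],[0,0,0]],[[0,0,0],[0,0,0]],[[0,0,0],[0,0,0]]]' 0.7
python3 -m jog '[[[0,0,-0.02],[0,0,0]],[[0,0,-0.06],[0,0,0]],[[0,0,-0.1],[0,0,0]],[[-0.04,0,-0.12],[0,0,0]],[[-0.08,0,-0.12],[0,0,0]]]'
python3 -m jog '[[[0,0,0],[0,0,0]],[[0,0,0],[0,0,0]]]'
python3 - <<'E'
from h import *
to(.4492,.326,.0045)
d,Rw,o=wrist();cv2.imwrite("pics/w6.png",cv2.resize(d["image"],(800,600),interpolation=cv2.INTER_CUBIC))
for n,P in dict(knob=(.6464,-.0915,.079),).items(): print(n,np.round(np.array(proj(d,Rw,o,P))*800/560))
E
```

```text
t: 15.9
tool_pos: [0.6473, -0.0917, 0.0306]
tool_rot: [3.142, -0.0, 0.0]
contact_force: [-0.5, 0.1, -0.5]
opening: 0.0597
grip_force: 0.0
t: 16.4
tool_pos: [0.5695, -0.0924, 0.1559]
tool_rot: [3.139, 0.001, 0.014]
contact_force: [0.2, -0.1, 1.0]
opening: 0.0599
grip_force: 0.0
t: 16.6
tool_pos: [0.5666, -0.0915, 0.1505]
tool_rot: [-3.142, 0.001, -0.001]
contact_force: [0.6, -0.7, -0.1]
opening: 0.0597
grip_force: 0.0
tcp [ 0.5666 -0.0915  0.1505] tool y deg -90.0 tilt 0.02 shift [-0.1177 -0.4174  0.146 ]
knob [398. 162.]
```

View pics/w6.png

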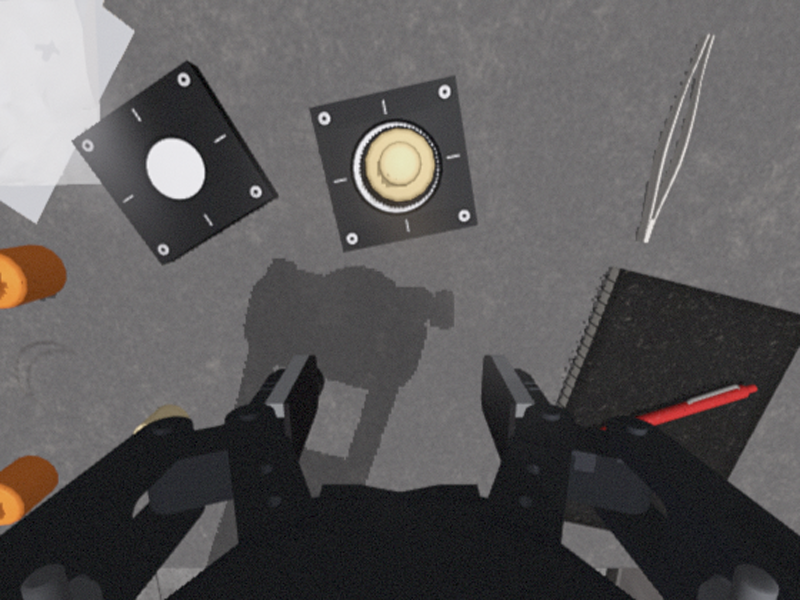

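The large weight stands upright on the large ring, with its knob at (400,162), as predicted. Next is the small ring, where I'll use code to find the purple blob from above.

```bash
python3 -m jog '[[[-0.06,-0.21,0],[0,0,0]],[[-0.06,-0.21,0],[0,0,0]],[[-0.06,-0.21,0],[0,0,0]],[[-0.06,-0.21,0],[0,0,0]],[[-0.06,-0.21,0],[0,0,0]]]' 0.7
python3 -m jog '[[[-0.06,-0.208,0],[0,0,0]],[[-0.06,-0.208,0],[0,0,0]],[[-0.06,-0.208,0],[0,0,0]],[[-0.06,-0.208,0],[0,0,0]],[[-0.06,-0.208,0],[0,0,0]]]'
python3 -m jog '[[[0,0,0],[0,0,0]],[[0,0,0],[0,0,0]]]'
cat >> h.py <<'E'
def purple(d):
    b,g,r=[c.astype(int) for c in cv2.split(d["image"])]
    m=((b-g>18)&(r-g>5)).astype(np.uint8)
    n,l,s,c=cv2.connectedComponentsWithStats(m)
    i=1+np.argmax(s[1:,4]); print("purple",c[i].round(1),s[i]); return c[i]
E
python3 - <<'E'
from h import *
d,Rw,o=wrist();c=purple(d);P=ray(d,*c,.009,Rw,o);print(P.round(4));to(P[0],P[1],.0045)
E
```

```text
t: 17.15
tool_pos: [0.5071, 0.1221, 0.1509]
tool_rot: [-3.14, -0.006, -0.001]
contact_force: [0.4, -0.5, 0.7]
opening: 0.0595
grip_force: 0.0
t: 17.65
tool_pos: [0.4468, 0.3308, 0.151]
tool_rot: [-3.14, -0.007, -0.001]
contact_force: [0.2, -0.1, -0.7]
opening: 0.0599
grip_force: 0.0
t: 17.85
tool_pos: [0.4479, 0.3263, 0.1505]
tool_rot: [3.141, 0.0, 0.0]
contact_force: [0.4, -0.0, -0.0]
opening: 0.0597
grip_force: 0.0
purple [276.9 199.7] [268 190  20  20 278]
[0.449  0.3284 0.009 ]
tcp [0.448  0.3257 0.1505] tool y deg -90.1 tilt 0.04 shift [ 0.0009 -0.0028  0.146 ]
```

```bash
python3 -m jog '[[[0.001,-0.0022,0.04],[0,0,0]],[[0.001,-0.0022,0.08],[0,0,0]],[[0.001,-0.0022,0.11],[0,0,0]],[[0.001,-0.0022,0.13],[0,0,0]],[[0.001,-0.0022,0.136],[0,0,0]]]'
python3 -m jog '[[[0,0,0],[0,0,0]],[[0,0,0],[0,0,0]],[[0,0,0],[0,0,0]]]'
python3 -c "
from h import *
to(.449,.3279,.0043)"
```

```text
t: 18.4
tool_pos: [0.4471, 0.326, 0.0116]
tool_rot: [3.139, -0.004, -0.007]
contact_force: [-0.1, -0.8, 0.2]
opening: 0.0599
grip_force: 0.0
t: 18.7
tool_pos: [0.4498, 0.3291, 0.0165]
tool_rot: [-3.14, 0.001, -0.005]
contact_force: [0.3, -0.7, 1.1]
opening: 0.0599
grip_force: 0.0
tcp [0.4498 0.3291 0.0165] tool y deg -90.0 tilt 0.19 shift [-0.0008  0.0012  0.0122]
```

```bash
python3 -m jog '[[[-0.0005,0.001,0.006],[0,0,0]],[[-0.0005,0.001,0.011],[0,0,0]],[[-0.0005,0.001,0.0115],[0,0,0]],[[-0.0005,0.001,0.0115],[0,0,0]],[[-0.0005,0.001,0.0115],[0,0,0]]]'
python3 -m jog '[[[0,0,0],[0,0,0]],[[0,0,0],[0,0,0]],[[0,0,0],[0,0,0]],[[0,0,0],[0,0,0]],[[0,0,0],[0,0,0]]]' 0 40
python3 -m jog '[[[0,0,0],[0,0,0]],[[0,0,0],[0,0,0]],[[0,0,0],[0,0,0]]]'
```

```text
t: 19.2
tool_pos: [0.4477, 0.3277, 0.0031]
tool_rot: [3.142, -0.0, -0.0]
contact_force: [-0.1, -1.1, -0.0]
opening: 0.0597
grip_force: 0.0
t: 19.7
tool_pos: [0.4481, 0.3279, 0.0036]
tool_rot: [-3.141, 0.0, -0.001]
contact_force: [0.0, -0.1, 3.3]
opening: 0.0282
grip_force: 39.5
t: 20.0
tool_pos: [0.4481, 0.3279, 0.0035]
tool_rot: [-3.141, 0.0, -0.001]
contact_force: [0.1, -0.7, 4.4]
opening: 0.0279
grip_force: 39.6
```

```bash
python3 -m jog '[[[0,0,-0.01],[0,0,0]],[[0,0,-0.04],[0,0,0]],[[0,0,-0.08],[0,0,0]],[[0,0,-0.11],[0,0,0]],[[0,0,-0.11],[0,0,0]]]'
python3 -m jog '[[[0.02,0.03,0],[0,0,0]],[[0.04,0.06,0],[0,0,0]],[[0.06,0.1,0],[0,0,0]],[[0.08,0.14,0],[0,0,0]],[[0.1,0.17,0],[0,0,0]]]'
python3 -m jog '[[[0.02,0.03,0],[0,0,0]],[[0.04,0.06,0],[0,0,0]],[[0.055,0.09,0],[0,0,0]],[[0.07,0.105,0],[0,0,0]],[[0.07,0.105,0],[0,0,0]]]'
python3 -m jog '[[[0,0,0],[0,0,0]],[[0,0,0],[0,0,0]],[[0,0,0],[0,0,0]]]'
python3 - <<'E'
from h import *
to(.646,.0532,.0145)
d,Rw,o=wrist();cv2.imwrite("pics/w7.png",cv2.resize(d["image"],(800,600),interpolation=cv2.INTER_CUBIC))
np.savez("w7.npz",Rw=Rw,o=o); print(pose()[2]["opening"])
E
```

```text
t: 20.5
tool_pos: [0.4506, 0.3292, 0.1189]
tool_rot: [-3.137, 0.0, -0.013]
contact_force: [0.9, 0.7, 0.2]
opening: 0.0279
grip_force: 39.5
t: 21.0
tool_pos: [0.5471, 0.1553, 0.1117]
tool_rot: [3.141, -0.002, -0.004]
contact_force: [1.3, -0.2, -0.7]
opening: 0.0276
grip_force: 39.6
t: 21.5
tool_pos: [0.6181, 0.0503, 0.1119]
tool_rot: [3.141, -0.005, -0.002]
contact_force: [-0.4, -0.2, -0.3]
opening: 0.0279
grip_force: 39.6
t: 21.8
tool_pos: [0.6168, 0.0536, 0.1127]
tool_rot: [-3.141, -0.002, 0.002]
contact_force: [0.2, 0.0, -1.3]
opening: 0.0278
grip_force: 39.6
tcp [0.6168 0.0536 0.1127] tool y deg -89.9 tilt 0.06 shift [0.0293 0.0004 0.0981]
0.02765288475933476
```

View pics/w7.png

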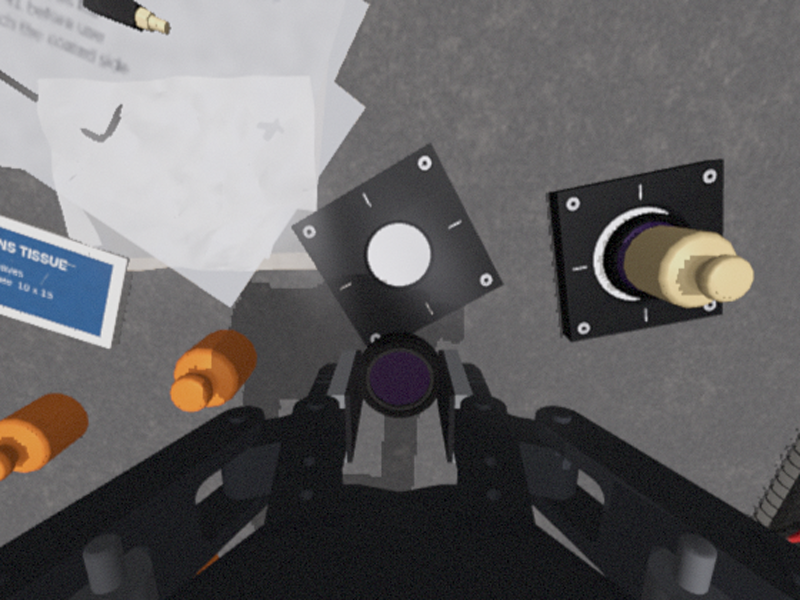

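The small ring is held level at (400,376) and the small jig liner is at (399,254). I'll compute the remaining shift.

```bash
python3 - <<'E'
from h import *
z=np.load("w7.npz");d=optics.get_image("wrist");k=560/800
f=lambda u,v,h:ray(d,(u+.5)*k-.5,(v+.5)*k-.5,h,z["Rw"],z["o"]).round(4)
print("Sj",f(399,254.5,.011),"ring",f(400,376,.1127+.0065)); to(.646,.0532,.0145)
E
python3 -m jog '[[[0.029,0.0004,0.02],[0,0,0]],[[0.029,0.0004,0.05],[0,0,0]],[[0.029,0.0004,0.07],[0,0,0]],[[0.029,0.0004,0.08],[0,0,0]],[[0.029,0.0004,0.08],[0,0,0]]]'
python3 -m jog '[[[0,0,0],[0,0,0]],[[0,0,0],[0,0,0]],[[0,0,0],[0,0,0]]]'
python3 -c "
from h import *
to(.646,.0532,.0148)"
```

```text
Sj [0.6461 0.0535 0.011 ] ring [0.6196 0.0531 0.1192]
tcp [0.6172 0.0534 0.113 ] tool y deg -89.9 tilt 0.02 shift [0.0289 0.0003 0.0985]
t: 22.4
tool_pos: [0.6451, 0.0526, 0.0312]
tool_rot: [-3.141, -0.0, 0.006]
contact_force: [0.0, 0.8, -1.2]
opening: 0.0279
grip_force: 39.6
t: 22.7
tool_pos: [0.6478, 0.0522, 0.0349]
tool_rot: [3.141, -0.0, 0.004]
contact_force: [-0.9, -0.3, -1.0]
opening: 0.0277
grip_force: 39.6
tcp [0.6478 0.0522 0.0349] tool y deg -90.0 tilt 0.16 shift [-0.0018 -0.001   0.02  ]
```

```bash
python3 -m jog '[[[-0.0015,-0.001,0.006],[0,0,0]],[[-0.0015,-0.001,0.012],[0,0,0]],[[-0.0015,-0.001,0.016],[0,0,0]],[[-0.0015,-0.001,0.016],[0,0,0]],[[-0.0015,-0.001,0.016],[0,0,0]]]'
python3 -m jog '[[[0,0,0.001],[0,0,0]],[[0,0,0.002],[0,0,0]],[[0,0,0.002],[0,0,0]],[[0,0,0.002],[0,0,0]]]'
```

```text
t: 23.2
tool_pos: [0.6449, 0.0532, 0.0167]
tool_rot: [-3.142, 0.0, 0.001]
contact_force: [-1.0, 0.5, -0.6]
opening: 0.0278
grip_force: 39.6
t: 23.6
tool_pos: [0.6452, 0.0532, 0.0152]
tool_rot: [-3.142, 0.0, -0.0]
contact_force: [0.4, -0.1, -1.2]
opening: 0.0276
grip_force: 39.6
```

```bash
python3 -m jog '[[[0,0,0.0005],[0,0,0]],[[0,0,0.0005],[0,0,0]],[[0,0,0.0005],[0,0,0]]]'
python3 -m jog '[[[0,0,0],[0,0,0]],[[0,0,0],[0,0,0]],[[0,0,0],[0,0,0]],[[0,0,0],[0,0,0]],[[0,0,0],[0,0,0]]]' 0.6
python3 -m jog '[[[0,0,-0.03],[0,0,0]],[[0,0,-0.08],[0,0,0]],[[-0.05,0,-0.13],[0,0,0]],[[-0.09,0,-0.135],[0,0,0]],[[-0.09,0,-0.135],[0,0,0]]]'
python3 -m jog '[[[0,0,0],[0,0,0]],[[0,0,0],[0,0,0]],[[0,0,0],[0,0,0]]]'
python3 - <<'E'
from h import *
to(.646,.053,.0135)
d,Rw,o=wrist();cv2.imwrite("pics/w8.png",cv2.resize(d["image"][20:230,180:500],(800,525),interpolation=cv2.INTER_CUBIC))
np.savez("w8.npz",Rw=Rw,o=o); c=purple(d);print(ray(d,*c,.02,Rw,o).round(4))
E
```

```text
t: 23.9
tool_pos: [0.6452, 0.0532, 0.0147]
tool_rot: [3.142, -0.0, 0.0]
contact_force: [0.1, -0.2, 0.5]
opening: 0.0279
grip_force: 39.6
t: 24.4
tool_pos: [0.6452, 0.0532, 0.0147]
tool_rot: [-3.142, 0.0, -0.0]
contact_force: [0.5, 0.4, 0.1]
opening: 0.0514
grip_force: 0.0
t: 24.9
tool_pos: [0.5529, 0.0535, 0.1519]
tool_rot: [3.142, 0.0, 0.004]
contact_force: [0.2, 0.2, -0.3]
opening: 0.0512
grip_force: 0.0
t: 25.2
tool_pos: [0.5558, 0.0531, 0.1487]
tool_rot: [-3.142, 0.001, 0.002]
contact_force: [1.0, -0.1, -0.2]
opening: 0.0515
grip_force: 0.0
tcp [0.5558 0.0531 0.1487] tool y deg -90.0 tilt 0.07 shift [9.040e-02 1.000e-04 1.351e-01]
purple [279.2 104.1] [267  91  25  27 495]
[0.6464 0.0529 0.02  ]
```

View pics/w8.png

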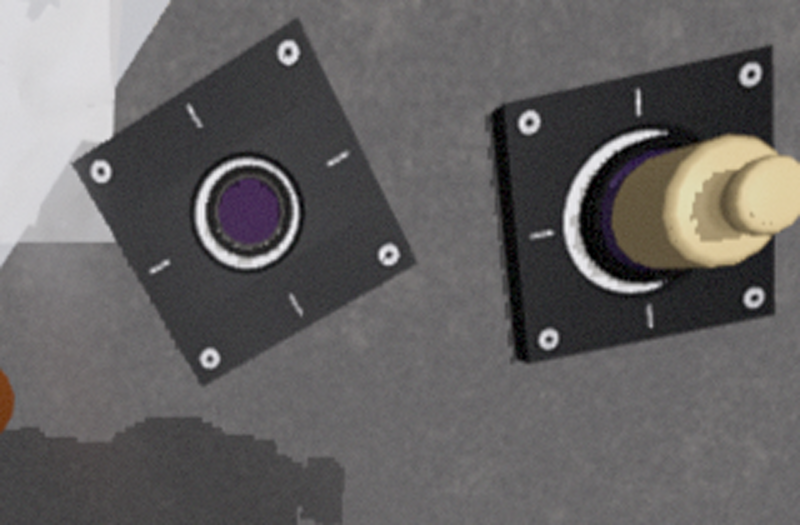

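The small ring sits centred in its recess at crop (247,210). Next is the small weight.

```bash
python3 -m jog '[[[-0.05,-0.018,0],[0,0,0]],[[-0.09,-0.036,0],[0,0,0]],[[-0.12,-0.036,0],[0,0,0]],[[-0.12,-0.036,0],[0,0,0]],[[-0.12,-0.036,0],[0,0,0]]]'
python3 -m jog '[[[0,0,0],[0,0,0]],[[0,0,0],[0,0,0]],[[0,0,0],[0,0,0]]]'
python3 - <<'E'
from h import *
d,Rw,o=wrist();cv2.imwrite("pics/w9.png",cv2.resize(d["image"][130:280,180:380],(800,600),interpolation=cv2.INTER_CUBIC))
np.savez("w9.npz",Rw=Rw,o=o); to(.456,.089,.006)
E
```

```text
t: 25.75
tool_pos: [0.4358, 0.0893, 0.1495]
tool_rot: [3.142, -0.0, 0.001]
contact_force: [0.9, -0.2, -0.0]
opening: 0.051
grip_force: 0.0
t: 26.05
tool_pos: [0.436, 0.089, 0.1497]
tool_rot: [3.142, -0.001, -0.0]
contact_force: [0.1, -0.2, 0.3]
opening: 0.0513
grip_force: 0.0
tcp [0.4358 0.0891 0.1496] tool y deg -90.0 tilt 0.02 shift [0.0202 0.     0.1436]
```

View pics/w9.png

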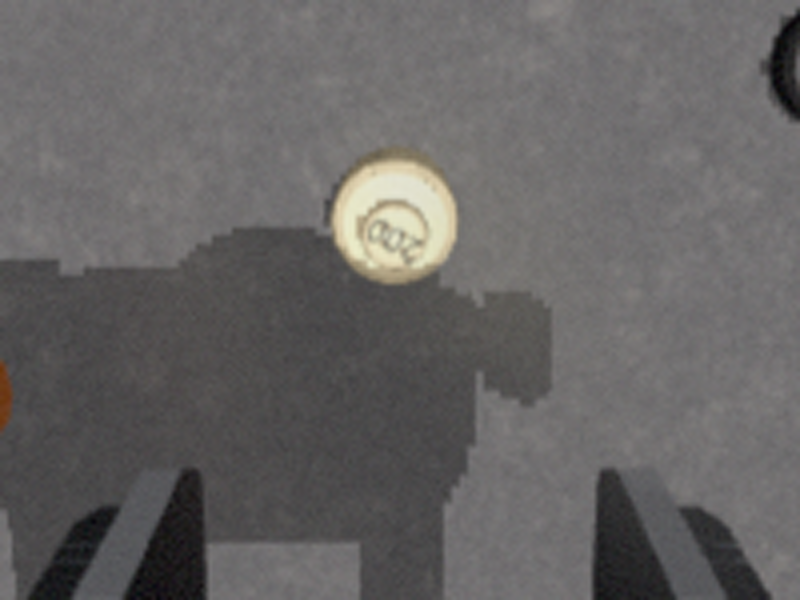

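The small weight's knob top is at crop (396,230).

```bash
python3 - <<'E'
from h import *
z=np.load("w9.npz");d=optics.get_image("wrist")
f=lambda u,v,h:ray(d,180+(u+.5)/4-.5,130+(v+.5)/4-.5,h,z["Rw"],z["o"]).round(4)
P=f(396,230,.047);print(P,f(395,219,.03));to(P[0],P[1],.008)
E
```

```text
[0.4573 0.0893 0.047 ] [0.4566 0.0896 0.03  ]
tcp [0.4357 0.0891 0.1496] tool y deg -90.0 tilt 0.02 shift [ 0.0217 -0.0002  0.1416]
```

```bash
python3 -m jog '[[[0.0215,-0.0003,0],[0,0,0]],[[0.0215,-0.0003,0.02],[0,0,0]],[[0.0215,-0.0003,0.06],[0,0,0]],[[0.0215,-0.0003,0.07],[0,0,0]],[[0.0215,-0.0003,0.07],[0,0,0]]]' 0.65
python3 -m jog '[[[0,0,0.02],[0,0,0]],[[0,0,0.04],[0,0,0]],[[0,0,0.06],[0,0,0]],[[0,0,0.07],[0,0,0]],[[0,0,0.07],[0,0,0]]]'
python3 -m jog '[[[0,0,0],[0,0,0]],[[0,0,0],[0,0,0]],[[0,0,0],[0,0,0]]]'
python3 -m jog '[[[0,0,0],[0,0,0]],[[0,0,0],[0,0,0]],[[0,0,0],[0,0,0]],[[0,0,0],[0,0,0]],[[0,0,0],[0,0,0]]]' 0 50
python3 -m jog '[[[0,0,0],[0,0,0]],[[0,0,0],[0,0,0]],[[0,0,0],[0,0,0]]]'
```

```text
t: 26.65
tool_pos: [0.4549, 0.0894, 0.0775]
tool_rot: [3.141, -0.001, -0.008]
contact_force: [-0.2, 0.0, -0.6]
opening: 0.0557
grip_force: 0.0
t: 27.15
tool_pos: [0.4565, 0.0895, 0.0095]
tool_rot: [3.142, -0.0, -0.002]
contact_force: [-0.1, -0.5, -0.7]
opening: 0.0553
grip_force: 0.0
t: 27.45
tool_pos: [0.4577, 0.0896, 0.0109]
tool_rot: [-3.141, 0.0, -0.004]
contact_force: [0.1, 0.4, -0.1]
opening: 0.0552
grip_force: 0.0
t: 27.95
tool_pos: [0.4571, 0.0896, 0.0102]
tool_rot: [-3.141, 0.0, -0.001]
contact_force: [-0.7, 0.8, 5.8]
opening: 0.0277
grip_force: 49.2
t: 28.25
tool_pos: [0.4572, 0.0896, 0.0102]
tool_rot: [-3.141, 0.0, -0.001]
contact_force: [-1.7, 0.9, 5.3]
opening: 0.0278
grip_force: 49.2
```

```bash
python3 -m jog '[[[0,0,-0.01],[0,0,0]],[[0,0,-0.03],[0,0,0]],[[0,0,-0.07],[0,0,0]],[[0,0,-0.1],[0,0,0]],[[0,0,-0.1],[0,0,0]]]'
python3 -m jog '[[[0.03,0.01,0],[0,0,0]],[[0.06,0.02,0],[0,0,0]],[[0.1,0.03,0],[0,0,0]],[[0.13,0.036,0],[0,0,0]],[[0.15,0.036,0],[0,0,0]]]'
python3 -m jog '[[[0.02,0,0.01],[0,0,0]],[[0.03,0,0.02],[0,0,0]],[[0.038,0,0.04],[0,0,0]],[[0.038,0,0.055],[0,0,0]],[[0.038,0,0.06],[0,0,0]]]'
python3 -m jog '[[[0,0,0],[0,0,0]],[[0,0,0],[0,0,0]],[[0,0,0],[0,0,0]],[[0,0,0],[0,0,0]]]'
python3 -c "
from h import *
to(.6462,.053,.0312)"
```

```text
t: 28.75
tool_pos: [0.4598, 0.0896, 0.1146]
tool_rot: [-3.141, 0.0, -0.014]
contact_force: [0.2, 0.1, -1.9]
opening: 0.0282
grip_force: 49.5
t: 29.25
tool_pos: [0.6073, 0.0525, 0.1074]
tool_rot: [3.141, -0.002, -0.004]
contact_force: [-0.8, 0.6, -1.6]
opening: 0.028
grip_force: 49.6
t: 29.75
tool_pos: [0.6416, 0.0535, 0.0453]
tool_rot: [-3.141, 0.0, 0.011]
contact_force: [-0.5, 0.3, -1.9]
opening: 0.0278
grip_force: 49.6
t: 30.15
tool_pos: [0.6453, 0.0535, 0.0509]
tool_rot: [3.142, -0.0, 0.003]
contact_force: [0.2, 0.5, -1.5]
opening: 0.0279
grip_force: 49.6
tcp [0.6453 0.0535 0.0509] tool y deg -90.0 tilt 0.12 shift [0.0008 0.0005 0.0197]
```

```bash
python3 -m jog '[[[0.0008,0.0005,0.004],[0,0,0]],[[0.0008,0.0005,0.008],[0,0,0]],[[0.0008,0.0005,0.012],[0,0,0]],[[0.0008,0.0005,0.014],[0,0,0]],[[0.0008,0.0005,0.014],[0,0,0]]]'
python3 -m jog '[[[0,0,0],[0,0,0]],[[0,0,0.001],[0,0,0]],[[0,0,0.002],[0,0,0]],[[0,0,0.002],[0,0,0]],[[0,0,0.002],[0,0,0]]]'
python3 -c "
from h import *
to(.6462,.053,.0312)"
```

```text
t: 30.65
tool_pos: [0.6449, 0.053, 0.0348]
tool_rot: [-3.142, 0.0, 0.002]
contact_force: [0.0, 0.5, -2.4]
opening: 0.0281
grip_force: 49.6
t: 31.15
tool_pos: [0.6455, 0.053, 0.0336]
tool_rot: [-3.142, 0.0, -0.0]
contact_force: [0.2, 0.4, -2.0]
opening: 0.0279
grip_force: 49.6
tcp [0.6455 0.053  0.0336] tool y deg -90.0 tilt 0.00 shift [0.0007 0.     0.0024]
```

```bash
python3 -m jog '[[[0.0005,0,0.0005],[0,0,0]],[[0.0005,0,0.001],[0,0,0]],[[0.0005,0,0.0015],[0,0,0]],[[0.0005,0,0.0015],[0,0,0]]]'
python3 -m jog '[[[0,0,0.0003],[0,0,0]],[[0,0,0.0006],[0,0,0]],[[0,0,0.0006],[0,0,0]]]'
```

```text
t: 31.55
tool_pos: [0.6459, 0.053, 0.032]
tool_rot: [-3.142, 0.0, 0.0]
contact_force: [-0.3, -0.6, -2.7]
opening: 0.0278
grip_force: 49.6
t: 31.85
tool_pos: [0.646, 0.053, 0.0318]
tool_rot: [3.142, -0.0, -0.0]
contact_force: [-0.3, -0.9, -0.4]
opening: 0.028
grip_force: 49.6
```

```bash
python3 -m jog '[[[0,0,0.0003],[0,0,0]],[[0,0,0.0003],[0,0,0]],[[0,0,0.0003],[0,0,0]]]'
python3 -m jog '[[[0,0,0],[0,0,0]],[[0,0,0],[0,0,0]],[[0,0,0],[0,0,0]],[[0,0,0],[0,0,0]],[[0,0,0],[0,0,0]]]' 0.6
python3 -m jog '[[[0,0,-0.02],[0,0,0]],[[0,0,-0.06],[0,0,0]],[[0,0,-0.1],[0,0,0]],[[-0.04,0,-0.12],[0,0,0]],[[-0.08,0,-0.12],[0,0,0]]]'
python3 -m jog '[[[0,0.07,0],[0,0,0]],[[0,0.07,0],[0,0,0]],[[0,0.07,0],[0,0,0]],[[0,0.07,0],[0,0,0]]]'
python3 - <<'E'
from h import *
d,Rw,o=wrist();cv2.imwrite("pics/w10.png",cv2.resize(d["image"],(800,600),interpolation=cv2.INTER_CUBIC))
for n,P in dict(S=(.6464,.0529,.068),L=(.6464,-.0915,.079)).items(): print(n,np.round(np.array(proj(d,Rw,o,P))*800/560))
E
```

```text
t: 32.15
tool_pos: [0.6461, 0.053, 0.0318]
tool_rot: [3.142, -0.0, 0.0]
contact_force: [-3.6, -0.4, 4.0]
opening: 0.0277
grip_force: 49.6
t: 32.65
tool_pos: [0.646, 0.053, 0.0311]
tool_rot: [-3.142, 0.0, -0.0]
contact_force: [-0.5, 0.2, 0.6]
opening: 0.0511
grip_force: 0.0
t: 33.15
tool_pos: [0.5685, 0.0528, 0.1564]
tool_rot: [3.141, -0.0, 0.014]
contact_force: [0.1, 0.8, 1.6]
opening: 0.0511
grip_force: 0.0
t: 33.55
tool_pos: [0.566, -0.017, 0.1513]
tool_rot: [-3.141, 0.002, -0.0]
contact_force: [-0.5, -0.3, -0.0]
opening: 0.051
grip_force: 0.0
S [264. 163.]
L [549. 161.]
```

View pics/w10.png

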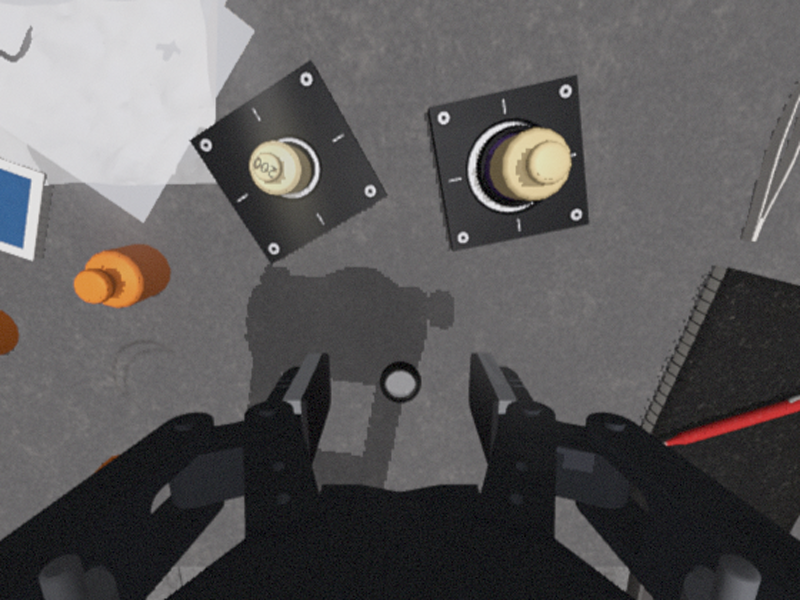

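Both weights stand upright on their rings, with the small knob at (264,165) and the large at (549,161), each within 2 px of where it should be. The clear ring is undisturbed at (400,382). Handing in.

```bash
python3 -c "
from station import job
print(job.finish_job())"
```

```text
the job is handed in; nothing more can be done
None
```

The job is handed in at about 34 s: both purple rings sit in their matching jigs with the right brass weight upright on each, confirmed in the last picture; the hand-in call returned no verdict.

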